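# Set up the hammering post

## Task

Get the hammering post ready for use: first take the wooden ring clamp off the top of the round post and lay it in the shallow metal tray. Then slide the square steel bench plate off the low drawer chest, across the gap, on to the post, so that it lies level and well centred on the post alone, not touching the chest. Do not let the plate fall, and leave everything else where it is.

Things in the scene. Friction and masses are not known exactly. Their poses are not given: they have to be found in the camera images.
- chest: Low wooden drawer chest, fixed. Flat top 80 mm above the bench. Origin on the bench, z up; its top spans x -80 to +130 mm and y -120 to +120 mm in its own frame. The post stands beyond its +y side; the +y edge of the top is the one at the gap.
- post: Turned round wooden post on a 92 mm wide foot, fixed to the bench about 36 mm (clear gap) from the chest's +y side. Its flat round top is 56 mm in diameter and 78 mm above the bench, 2 mm lower than the chest's top. Origin on its axis, at bench height.
- plate: Square steel bench plate, 100 x 100 x 12 mm, about 0.9 kg, loose, lying flat on the chest. Origin at the centre of its underside, z up, sides along x and y. Too wide to grip across; it is meant to be pushed.
- clamp: Wooden jeweller's ring clamp with a brass band in the middle, a straight bar 130 mm long along its x, 26 mm wide (y; 20 mm at the ends), 24 mm high, 60 g, loose. At the start it lies flat across the top of the post. Origin at the centre of its underside.
- tray: Shallow open aluminium tray, fixed, 200 (x) x 120 (y) x 28 mm outside, walls and floor 4 mm thick. Origin at the centre of its underside.
- jar: Bystander: small amber glass jar with a steel lid, 40 mm across, 48 mm high, standing on the chest near its +x side. Origin at the centre of its underside.
- tin: Bystander: open steel tin, 72 mm across, 50 mm high, on the bench near the robot. Origin at the centre of its underside.
- hammer: Bystander: hammer about 240 mm long, lying on the far part of the bench.
- bottle: Bystander: closed white plastic bottle, 56 mm across, 130 mm high. Origin at the centre of its underside.
- dapblock: Bystander: steel cube, 60 mm. Origin at the centre of its underside.
- puck: Bystander: round black rubber block, 60 mm across, 35 mm high. Origin at the centre of its underside.
There are look-alikes about, which are no part of the job. There is more than one size of the clamp; the one meant has the size given above.

How it is judged:
By the outcome, as a careful person would: the job done as asked, in the order asked, and still so for the second after the job is handed in, with the robot touching nothing.
It also fails if it takes over 64 s, if anything falls off the work surface, if the arm or the gripper's body presses on something with over 40 N, if the wrist force passes 120 N, or if a joint passes its speed limit or range.

## Robot

A 7-joint arm with a two-finger parallel gripper is mounted at the origin on the work surface. World frame = base frame: x ahead of the robot, y to its left, z up, the work surface at z = 0. Lengths are in m, angles in rad, forces in N, time in s.
With the tool pointing down it reaches from about 0.425 to 0.95 m from the base axis. Payload 16.7 kg.
Tool frame: the origin (TCP) lies at the centre of the arm's flange, where the gripper is bolted on; the fingertips stand ahead of it and the grasp point (between the pads) lies 180 mm ahead of it (finger_overhang is the z of the fingertips in the tool frame, in m); z points along the fingers, y is the line along which they close (so a half turn about z gives the same grasp; the last joint's range is limited). The gripper opens to 94 mm and grips with 3 to 60 N. Pads are 16 mm wide; open, the fingers measure 119 mm over their backs; the gripper's body (75 mm by 177 mm) begins 78 mm behind the grasp point.
Start: joints at [-1.335, 0.426, 0.074, 1.606, -0.034, 1.111, -0.067], TCP at [0.253, 0.626, 0.405] pointing down, gripper open.
Joint ranges: [-2.85, 2.85], [-0.5, 2.14], [-1.23, 1.37], [0.21, 2.46], [-1.02, 4.16], [0.16, 2.05], [-2.73, 2.73]. Speed limits (rad/s): [1.89, 1.89, 2.39, 2.39, 3.01, 3.01, 3.01].

## Interface

Orientations are given as a rotation vector (axis times angle).
In Python, from bench import * gives the robot as it stands. The module is installed in compiled form; this text tells all that it offers.
- The arm moves only by the tool carry_out, never from a script. Its argument "moves" is a list of rows, each an object with "offset": the shift along the tool's x, y, z in mm, a list of three; "spin": the turn about the tool's z in degrees. In form: [{"offset": [tx, ty, tz], "spin": spin}, ...]. A call has 1 to 5 rows; each row shifts and turns the commanded pose from where the row before left it, along the tool's axes as they then stand; what a row does not reach is not made up. A row lasts 1/12 s, in which the tool goes at most 41.7 mm and 7.16 degrees, less where a joint would pass 70% of its speed; a pose out of reach is approached as far as the arm can. A call with a gripper value outside its range is refused whole. "claw" is the finger opening in mm, from 0 to 94, set as the call begins (left out, the last holds). The fingers move at their own pace and stop on an object; "newtons" is the grip in N (left out, the last holds). Time passes only in rows, so rows that do not move let the fingers close. It gives the time, the measured TCP pose, the force, the opening and the grip force at its end, in the units of the state.
- observe(): the state, without advancing time (a new reading comes with each control period).
- capture(name): name is "scene" or "top" or "wrist"; returns (picture, depth): 384x512x3 uint8, blue, green, red; 384x512 float32, m along the optical axis (not along the pixel's ray), 0 where there is no reading.
- camera_params(name): a dict with "fov_y" (degrees; the focal length in pixels is half the picture's height over the tangent of half this angle, whatever the lens; pixels are square), "cx", "cy" (the principal point, pixels), "distortion" ([k1, k2, p1, p2, k3] as OpenCV has them; the pictures are not rectified), "view" (4x4, takes a point from world to camera coordinates). Camera axes: x right, y down, z forward; pixel columns grow to the right and rows downward; lengths in m; the calibration is good to about 2 mm. A picture is of the moment at which its call begins: read the wrist's pose just before it. camera_params takes no time and is no camera call; for the wrist camera it gives the pose at the moment of the call.
- finish_job(): hands the job in; it is judged then, once.
The state is a dict: "t": time; "joints": joint angles; "joint_vel": joint speeds; "tau": joint torques, N m; "ee_pos": TCP position; "tcp_rot": TCP orientation; "contact_force": force on the tool from outside, world axes, zero at the start; "wrist_torque": the same for the moment, N m; "finger_gap": opening from 0.0 (shut) to 1.0 (fully open); "finger_force": force on a finger pad.
Only numpy, scipy, OpenCV 4.12 (cv2) and the standard library are available. Lean on these libraries where they do the work, as an engineer would, in place of code of your own. Each camera call takes 0.05 s, during which the arm holds its last target. There are 200 camera calls.

## Working session

There is one attempt and no reset: what is moved stays moved. The work goes in short steps, Python scripts to look and compute and a tool call to move; the robot and the scene stay as the last step left them, time stands still between calls to the robot, and variables do not carry over. Pictures are saved under pics/ and viewed, at most 10 in all, crops included, and the job is handed in when it is done.

Besides the shell and the picture viewer there is one more tool, called after ">>>" as a command line: name --argument value ..., lists and objects as JSON in quotes. carry_out: Moves the arm, as the interface text tells. Its arguments: {"type":"object","properties":{"moves":{"type":"array","items":{"type":"object","properties":{"offset":{"type":"array","items":{"type":"number"}},"spin":{"type":"number"}}}},"claw":{"type":"number"},"newtons":{"type":"number"}},"required":["moves"]}

```bash
mkdir -p pics
cat > h.py <<'E'
from bench import *
import numpy as np, cv2
from scipy.spatial.transform import Rotation as R
def K(p,h=384):
    f=h/2/np.tan(np.radians(p["fov_y"])/2)
    return np.array([[f,0,p["cx"]],[0,f,p["cy"]],[0,0,1]])
def grab(n):
    p=camera_params(n); im,d=capture(n); np.savez(f"{n}.npz",im=im,d=d,V=np.array(p["view"]),K=K(p),D=np.array(p["distortion"],float))
    cv2.imwrite(f"pics/_{n}.png",im); return im,d
def load(n): return np.load(f"{n}.npz")
def ray(c,uv):
    q=cv2.undistortPoints(np.array(uv,float).reshape(-1,1,2),c["K"],c["D"]).reshape(-1,2)
    return np.c_[q,np.ones(len(q))]
def at_z(c,uv,z):
    V=c["V"];Rm=V[:3,:3];o=-Rm.T@V[:3,3];w=ray(c,uv)@Rm
    return o+w*((z-o[2])/w[:,2])[:,None]
def at_d(c,uv):
    V=c["V"];q=ray(c,uv);d=np.array([c["d"][int(round(v)),int(round(u))] for u,v in uv])
    return (q*d[:,None]-V[:3,3])@V[:3,:3]
def proj(c,P):
    r=cv2.Rodrigues(c["V"][:3,:3])[0]
    return cv2.projectPoints(np.array(P,float),r,c["V"][:3,3],c["K"],c["D"])[0].reshape(-1,2)
E
python3 - <<'E'
from h import *
a,_=grab("scene");b,_=grab("top")
cv2.imwrite("pics/a1.png",cv2.resize(a,(800,600)));cv2.imwrite("pics/a2.png",cv2.resize(b,(800,600)))
s=observe();print(s)
for n in("scene","top"):
    c=load(n);V=c["V"];print(n,-V[:3,:3].T@V[:3,3],c["K"][0,0],c["D"])
E
```

```text
{'t': 0.1, 'joints': array([-1.33550152,  0.42666359,  0.07387555,  1.60656817, -0.03409623,
        1.11080746, -0.06710747]), 'joint_vel': array([ 1.78575087e-03,  1.72347027e-05, -1.22877214e-03, -2.14334906e-03,
       -5.36372370e-04,  5.52079638e-04, -5.46505426e-04]), 'tau': array([ 8.20149493e-03, -9.37450647e+01,  3.67762417e+00, -4.55040300e+01,
       -4.82792105e-02,  1.67595979e-02,  2.62203349e-05]), 'ee_pos': array([0.2533313 , 0.62546469, 0.40403899]), 'tcp_rot': array([-6.00777294e-01, -3.08347811e+00,  1.85230413e-03]), 'contact_force': array([-0.25450081, -0.20862575, -0.3538021 ]), 'wrist_torque': array([-0.00630155,  0.00336396,  0.00856838]), 'finger_force': 0.0, 'finger_gap': 0.9994628796175156}
scene [0.95616901 0.41130934 0.83259293] 368.84270475435835 [-0.03054251  0.          0.          0.          0.        ]
top [0.45807748 0.1091198  0.98364246] 404.3929750752444 [-0.09892206  0.          0.          0.          0.        ]
```

View pics/a1.png

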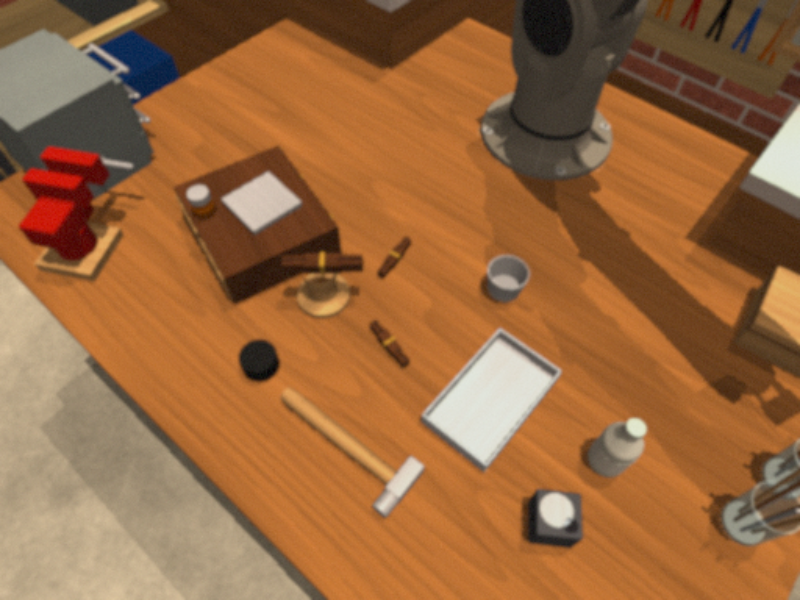

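View pics/a2.png

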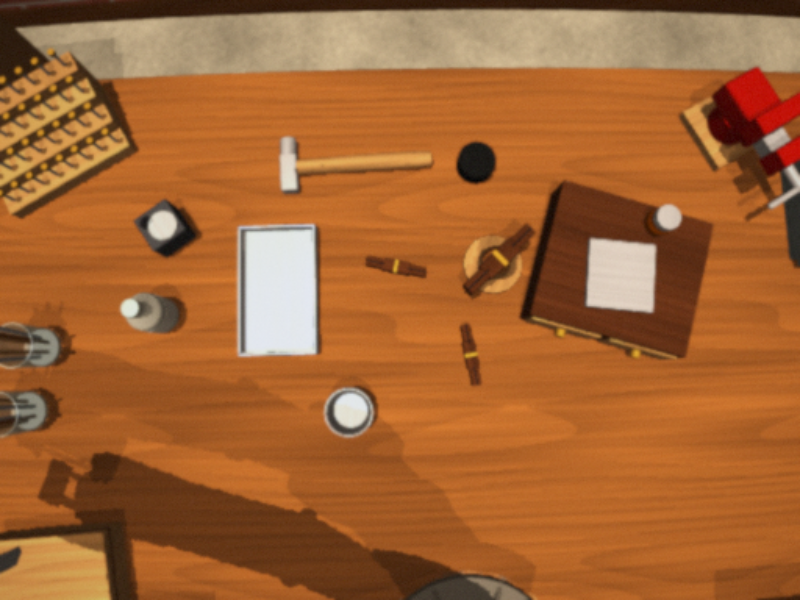

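Top picture (800 px): the long clamp lies on the post at (500,260). The two look-alikes are shorter and on the bench, at (396,267) and (471,354). The tray is at (278,290), the plate at (621,275) and the jar at (665,218). By its place and size I choose the clamp at (500,260), and check it in a close crop.

Run:
```python
from h import *
c=load("top");x0,y0=288,105
cv2.imwrite("pics/b1.png",cv2.resize(c["im"][y0:y0+130,x0:x0+175],None,fx=4.5,fy=4.5,interpolation=cv2.INTER_CUBIC))
for nm,uv in dict(onpost=[(466,294),(531,228)],bench1=[(366,262),(426,272)],bench2=[(464,325),(477,384)]).items():
    uv=np.array(uv)*.64; z=.102 if nm=="onpost" else .02
    p=at_z(c,uv,z);print(nm,p.round(4).tolist(),np.linalg.norm(p[0]-p[1]))
print(at_z(c,np.array([(239,227),(317,225),(317,354),(238,355)])*.64,.028).round(4))
```

```text
onpost [[0.5586, -0.0031, 0.102], [0.6518, -0.1004, 0.102]] 0.1347404886029292
bench1 [[0.6212, 0.1393, 0.02], [0.6035, 0.0471, 0.02]] 0.09390808010772135
bench2 [[0.5203, -0.0088, 0.02], [0.43, -0.0256, 0.02]] 0.09180101333040301
[[0.6792 0.3347 0.028 ]
 [0.6794 0.2137 0.028 ]
 [0.4811 0.2155 0.028 ]
 [0.482  0.3353 0.028 ]]
```

View pics/b1.png

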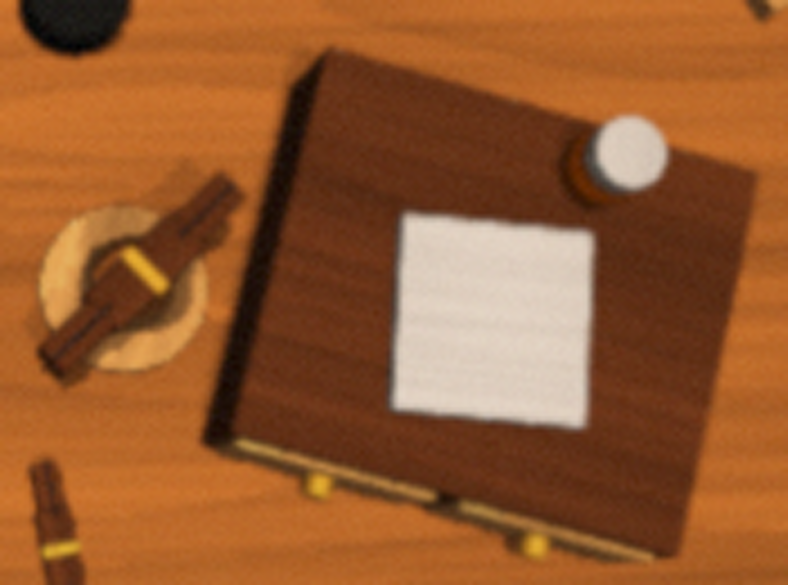

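The crop confirms it: band at (145,270), ends (230,185) and (58,372), 135 mm long against about 93 mm for the others. The plate corners are (403,213), (595,231), (587,429), (392,409). The post's foot is centred at (123,288).

Run:
```python
from h import *
c=load("top");f=lambda a:np.array(a)/4.5+[288,105]
cl=at_z(c,f([(230,185),(58,372),(145,270)]),.102);print("clamp",cl.round(4).tolist(),np.degrees(np.arctan2(*(cl[0]-cl[1])[1::-1])))
pl=at_z(c,f([(403,213),(595,231),(587,429),(392,409)]),.092);print("plate",pl.round(4).tolist(),pl.mean(0))
for i in range(4):
    d=pl[(i+1)%4]-pl[i];print(np.linalg.norm(d),np.degrees(np.arctan2(d[1],d[0])))
ch=at_z(c,f([(332,48),(757,175),(678,555),(235,437)]),.08);print("chest",ch.round(4).tolist())
for i in range(4):
    d=ch[(i+1)%4]-ch[i];print(np.linalg.norm(d),np.degrees(np.arctan2(d[1],d[0])))
jar=at_z(c,f([(630,153)]),.128);print("jar",jar)
print("foot",at_z(c,f([(123,288)]),.01))
for n in("top","scene"):
    c=load(n);V=c["V"]
    v,u=np.mgrid[0:384,0:512];uv=np.c_[u.ravel(),v.ravel()];d=c["d"].ravel();m=d>0
    P=(ray(c,uv)[m]*d[m][:,None]-V[:3,3])@V[:3,:3]
    def box(x0,x1,y0,y1,z0,z1):
        k=(P[:,0]>x0)&(P[:,0]<x1)&(P[:,1]>y0)&(P[:,1]<y1)&(P[:,2]>z0)&(P[:,2]<z1);return P[k]
    near=box(.5,.7,-.13,.03,.005,.15)
    print(n,np.histogram(near[:,2],bins=np.arange(0,.15,.01))[0])
    for z0,z1 in((.006,.04),(.07,.085),(.095,.11)):
        q=box(.53,.68,-.12,.03,z0,z1);q=q[np.hypot(q[:,0]-.605,q[:,1]+.045)<.09]
        if len(q):
            (x,y),r=cv2.minEnclosingCircle(q[:,:2].astype(np.float32));print(z0,len(q),np.median(q[:,2]),(x,y),r,q.mean(0))
    q=box(.5,.75,-.4,-.13,.087,.098);print("plate",len(q),np.median(q[:,2]),cv2.minAreaRect(q[:,:2].astype(np.float32)))
    q=box(.5,.75,-.12,.02,.095,.115);print("clamp",len(q),np.median(q[:,2]),cv2.minAreaRect(q[:,:2].astype(np.float32)))
```

```text
clamp [[0.6514, -0.0988, 0.102], [0.5596, -0.009, 0.102], [0.6093, -0.0541, 0.102]] -44.33779920975767
plate [[0.6378, -0.1892, 0.092], [0.6271, -0.2893, 0.092], [0.526, -0.2776, 0.092], [0.5385, -0.1775, 0.092]] [ 0.58233323 -0.23340878  0.092     ]
0.10072169943087057 -96.13367049232663
0.10178480766085665 173.40578438694118
0.10096176374885975 82.88984653276525
0.1000663687736987 -6.7311905551318105
chest [[0.7279, -0.1615, 0.08], [0.6581, -0.3863, 0.08], [0.4613, -0.327, 0.08], [0.5273, -0.1001, 0.08]]
0.23541532089055492 -107.26161888681206
0.20545301627055676 163.24479708281078
0.23631993067024726 73.78595557770038
0.20976768988660185 -17.001920614722614
jar [[ 0.65914534 -0.2944613   0.128     ]]
foot [[ 0.6154177  -0.05865367  0.01      ]]
top [122 568  68  61  45  51  77 239 191 101 495   0   0   0]
0.006 681 0.013734546112895813 (0.595304012298584, -0.06888557225465775) 0.06953353434801102 [ 0.60879349 -0.06187274  0.01513467]
0.07 138 0.0790334559210163 (0.5791221857070923, -0.062142979353666306) 0.06180012598633766 [ 0.56609828 -0.10586728  0.07869731]
0.095 593 0.1015587
[... 413 characters left out ...]
04 137 268 223 133 357   0   0   0]
0.006 656 0.015743664510255967 (0.5943039655685425, -0.06721726804971695) 0.06895656883716583 [ 0.6166532  -0.05205179  0.01815984]
0.07 250 0.07892927930076947 (0.5941920876502991, -0.06641975790262222) 0.06985741853713989 [ 0.58828191 -0.08280084  0.07809584]
0.095 435 0.1021719825938382 (0.6102651953697205, -0.050919320434331894) 0.0642431303858757 [ 0.61062481 -0.04925095  0.1017919 ]
plate 1068 0.09188008826772265 ((0.6098450422286987, -0.23642310500144958), (0.1079711839556694, 0.155693918466568), 80.57343292236328)
clamp 435 0.1021719825938382 ((0.6098686456680298, -0.05131097137928009), (0.026287242770195007, 0.12746351957321167), 43.9373664855957)
```

```bash
cat >> h.py <<'E'
def plan(x,y,z,yaw=None):
    s=observe();M=R.from_rotvec(s["tcp_rot"]).as_matrix();cur=np.degrees(np.arctan2(M[1,1],M[0,1]))
    sp=0 if yaw is None else -((yaw-cur+90)%180-90)
    M2=M@R.from_euler("z",sp,degrees=True).as_matrix()
    print("t",s["t"],"pos",s["ee_pos"].round(4),"yaw",cur.round(2),"tilt z",M[:,2].round(4),"F",s["contact_force"].round(2),"| spin",round(sp,2),"then offset",(M2.T@(np.array([x,y,z])-s["ee_pos"])*1000).round(1))
E
python3 - <<'E'
from h import *
import bench
print([n for n in dir(bench) if not n.startswith("__")], getattr(bench,"finger_overhang",None))
plan(.610,-.053,.400,44)
E
```

```text
['MotionError', 'camera_params', 'capture', 'finger_overhang', 'finish_job', 'observe'] 0.1992
t 0.1 pos [0.2533 0.6255 0.404 ] yaw 67.95 tilt z [-4.0e-04 -1.1e-03 -1.0e+00] F [-0.25 -0.21 -0.35] | spin 23.95 then offset [-735.8 -214.7    4.7]
```

>>> carry_out --moves '[{"offset":[0,0,0],"spin":6},{"offset":[0,0,0],"spin":6},{"offset":[0,0,0],"spin":6},{"offset":[0,0,0],"spin":6}]' --claw 60

```text
t: 0.43
ee_pos: [0.2534, 0.6255, 0.4043]
tcp_rot: [1.236, 2.888, -0.001]
contact_force: [0.0, 0.4, 1.1]
finger_gap: 0.751
finger_force: 0.0
```

>>> carry_out --moves '[{"offset":[-36.8,-10.7,0],"spin":0},{"offset":[-36.8,-10.7,0],"spin":0},{"offset":[-36.8,-10.7,0],"spin":0},{"offset":[-36.8,-10.7,0],"spin":0},{"offset":[-36.8,-10.7,0],"spin":0}]'

```text
t: 0.85
ee_pos: [0.343, 0.4542, 0.4044]
tcp_rot: [-1.228, -2.891, 0.001]
contact_force: [0.5, -0.3, 0.3]
finger_gap: 0.638
finger_force: 0.0
```

>>> carry_out --moves '[{"offset":[-36.8,-10.7,0],"spin":0},{"offset":[-36.8,-10.7,0],"spin":0},{"offset":[-36.8,-10.7,0],"spin":0},{"offset":[-36.8,-10.7,0],"spin":0},{"offset":[-36.8,-10.7,0],"spin":0}]'

```text
t: 1.27
ee_pos: [0.4322, 0.2845, 0.4046]
tcp_rot: [-1.229, -2.891, 0.0]
contact_force: [0.7, 0.4, 0.1]
finger_gap: 0.641
finger_force: 0.0
```

>>> carry_out --moves '[{"offset":[-36.8,-10.7,0],"spin":0},{"offset":[-36.8,-10.7,0],"spin":0},{"offset":[-36.8,-10.7,0],"spin":0},{"offset":[-36.8,-10.7,0],"spin":0},{"offset":[-36.8,-10.7,0],"spin":0}]'

```text
t: 1.68
ee_pos: [0.5213, 0.1149, 0.4047]
tcp_rot: [-1.229, -2.891, -0.0]
contact_force: [0.4, 1.2, 1.8]
finger_gap: 0.638
finger_force: 0.0
```

```bash
python3 -c "
from h import *
plan(.610,-.053,.283,44)"
```

```text
t 1.6833 pos [0.5213 0.1149 0.4047] yaw 43.96 tilt z [-1.e-04  2.e-04 -1.e+00] F [0.41 1.23 1.83] | spin -0.04 then offset [-182.4  -52.9  121.7]
```

>>> carry_out --moves '[{"offset":[-36.5,-10.6,0],"spin":0},{"offset":[-36.5,-10.6,0],"spin":0},{"offset":[-36.5,-10.6,0],"spin":0},{"offset":[-36.5,-10.6,0],"spin":0},{"offset":[-36.5,-10.6,0],"spin":0}]'

```text
t: 2.1
ee_pos: [0.6099, -0.0531, 0.4045]
tcp_rot: [-1.228, -2.891, 0.0]
contact_force: [0.5, -0.1, -0.3]
finger_gap: 0.637
finger_force: 0.0
```

Run:
```python
from h import *
im,d=grab("wrist");c=load("wrist")
cv2.imwrite("pics/c1.png",cv2.resize(im,(768,576)))
V=c["V"];v,u=np.mgrid[0:384,0:512];d=d.ravel();m=d>0
P=(ray(c,np.c_[u.ravel(),v.ravel()])[m]*d[m][:,None]-V[:3,3])@V[:3,:3]
q=P[(P[:,2]>.095)&(P[:,2]<.115)&(np.hypot(P[:,0]-.61,P[:,1]+.053)<.08)]
print(len(q),np.median(q[:,2]) if len(q) else 0, cv2.minAreaRect(q[:,:2].astype(np.float32)) if len(q) else 0)
plan(.610,-.053,.283,44)
```

```text
2716 0.10135723884562683 ((0.608077347278595, -0.052408844232559204), (0.026618923991918564, 0.12957505881786346), 43.98745346069336)
t 2.15 pos [ 0.6116 -0.0599  0.4048] yaw 43.63 tilt z [ 0.0013 -0.0034 -1.    ] F [-3.11 -6.14 -0.58] | spin -0.37 then offset [  6.5   3.9 121.8]
```

View pics/c1.png

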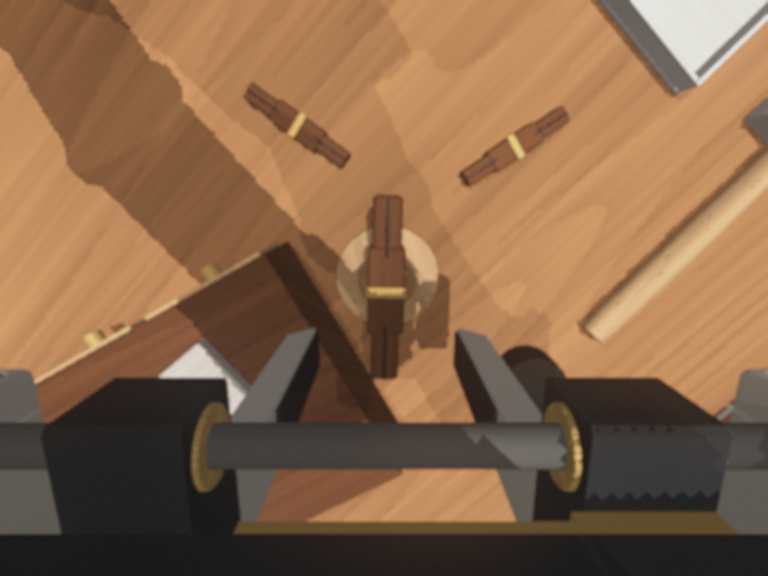

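The wrist view shows the clamp upright in the picture, band at (386,293), square between the fingers. I descend to grip it.

>>> carry_out --moves '[{"offset":[0,0,30],"spin":0},{"offset":[0,0,35],"spin":0},{"offset":[0,0,30],"spin":0},{"offset":[0,0,17],"spin":0},{"offset":[0,0,5],"spin":0}]'

```text
t: 2.57
ee_pos: [0.6084, -0.0511, 0.2844]
tcp_rot: [-1.227, -2.887, 0.004]
contact_force: [-0.2, 0.1, 0.5]
finger_gap: 0.642
finger_force: 0.0
```

```bash
python3 -c "
from h import *
plan(.609,-.053,.283,44)"
```

```text
t 2.5667 pos [ 0.6084 -0.0511  0.2844] yaw 43.95 tilt z [-4.8e-03 -5.0e-04 -1.0e+00] F [-0.16  0.06  0.52] | spin -0.05 then offset [-1.8 -0.8  1.4]
```

>>> carry_out --moves '[{"offset":[0,0,0],"spin":0},{"offset":[0,0,0],"spin":0},{"offset":[0,0,0],"spin":0},{"offset":[0,0,0],"spin":0},{"offset":[0,0,0],"spin":0}]' --claw 15 --newtons 15

```text
t: 2.98
ee_pos: [0.6097, -0.0513, 0.2888]
tcp_rot: [1.228, 2.89, 0.001]
contact_force: [0.7, -0.4, 0.2]
finger_gap: 0.318
finger_force: 0.0
```

>>> carry_out --moves '[{"offset":[0,0,0],"spin":0},{"offset":[0,0,0],"spin":0},{"offset":[0,0,0],"spin":0},{"offset":[0,0,0],"spin":0},{"offset":[0,0,0],"spin":0}]'

```text
t: 3.4
ee_pos: [0.6097, -0.0514, 0.2885]
tcp_rot: [1.228, 2.891, 0.001]
contact_force: [-1.5, 1.1, 7.4]
finger_gap: 0.273
finger_force: 14.9
```

>>> carry_out --moves '[{"offset":[0,0,-20],"spin":0},{"offset":[0,0,-25],"spin":0},{"offset":[0,0,-25],"spin":-6},{"offset":[0,0,-15],"spin":-6},{"offset":[0,0,0],"spin":-6}]'

```text
t: 3.82
ee_pos: [0.6101, -0.0516, 0.3764]
tcp_rot: [0.753, 3.045, 0.002]
contact_force: [0.5, -0.2, -1.0]
finger_gap: 0.274
finger_force: 14.9
```

>>> carry_out --moves '[{"offset":[0,0,0],"spin":-7},{"offset":[0,0,0],"spin":-7},{"offset":[0,0,0],"spin":-7},{"offset":[0,0,0],"spin":-7},{"offset":[0,0,0],"spin":0}]'

```text
t: 4.23
ee_pos: [0.6094, -0.0515, 0.373]
tcp_rot: [-0.008, 3.141, 0.0]
contact_force: [0.7, -0.8, -1.2]
finger_gap: 0.275
finger_force: 14.9
```

```bash
python3 -c "
from h import *
plan(.582,.275,.2195,90)"
```

```text
t 4.2333 pos [ 0.6094 -0.0515  0.373 ] yaw 90.31 tilt z [ 4.e-04  2.e-04 -1.e+00] F [ 0.7  -0.84 -1.24] | spin 0.31 then offset [ 27.4 326.5 153.5]
```

>>> carry_out --moves '[{"offset":[2.8,20,0],"spin":0},{"offset":[2.8,34,0],"spin":0},{"offset":[2.8,36,0],"spin":0},{"offset":[2.8,36,0],"spin":0},{"offset":[2.8,36,0],"spin":0}]'

```text
t: 4.65
ee_pos: [0.5952, 0.1121, 0.373]
tcp_rot: [0.01, 3.141, 0.0]
contact_force: [0.4, 0.6, -0.7]
finger_gap: 0.279
finger_force: 14.9
```

>>> carry_out --moves '[{"offset":[2.8,36,0],"spin":0},{"offset":[2.8,36,0],"spin":0},{"offset":[2.8,36,0],"spin":0},{"offset":[2.8,34,0],"spin":0},{"offset":[2.8,22,0],"spin":0}]'

```text
t: 5.07
ee_pos: [0.5808, 0.2786, 0.3727]
tcp_rot: [-0.005, -3.141, -0.002]
contact_force: [-0.3, -0.5, 0.6]
finger_gap: 0.274
finger_force: 14.9
```

>>> carry_out --moves '[{"offset":[0,0,20],"spin":0},{"offset":[0,0,40],"spin":0},{"offset":[0,0,40],"spin":0},{"offset":[0,0,30],"spin":0},{"offset":[0,0,10],"spin":0}]'

```text
t: 5.48
ee_pos: [0.5803, 0.2742, 0.2283]
tcp_rot: [-0.007, -3.137, 0.005]
contact_force: [0.1, 0.4, -0.9]
finger_gap: 0.272
finger_force: 14.9
```

```bash
python3 -c "
from h import *
im,d=grab('top');cv2.imwrite('pics/c2.png',cv2.resize(im[100:260,80:300],None,fx=3,fy=3))
plan(.582,.275,.2165,90)"
```

```text
t 5.5333 pos [0.5805 0.2742 0.2287] yaw 89.77 tilt z [-0.0047 -0.0032 -1.    ] F [-0.64 -0.11 -1.89] | spin -0.23 then offset [-1.5  0.8 12.2]
```

>>> carry_out --moves '[{"offset":[0,0,5],"spin":0},{"offset":[0,0,5],"spin":0},{"offset":[0,0,4],"spin":0},{"offset":[0,0,0],"spin":0},{"offset":[0,0,0],"spin":0}]'

```text
t: 5.95
ee_pos: [0.582, 0.2747, 0.2196]
tcp_rot: [0.002, 3.141, 0.001]
contact_force: [0.4, 0.4, 0.1]
finger_gap: 0.277
finger_force: 14.9
```

>>> carry_out --moves '[{"offset":[0,0,2],"spin":0},{"offset":[0,0,2],"spin":0},{"offset":[0,0,0],"spin":0},{"offset":[0,0,0],"spin":0}]'

```text
t: 6.28
ee_pos: [0.5817, 0.2747, 0.2147]
tcp_rot: [-0.001, -3.142, 0.0]
contact_force: [0.3, -0.2, -0.5]
finger_gap: 0.272
finger_force: 14.9
```

>>> carry_out --moves '[{"offset":[0,0,0],"spin":0},{"offset":[0,0,0],"spin":0},{"offset":[0,0,0],"spin":0},{"offset":[0,0,0],"spin":0}]' --claw 55

```text
t: 6.62
ee_pos: [0.5818, 0.2747, 0.2147]
tcp_rot: [0.001, 3.142, 0.0]
contact_force: [-0.2, -0.1, -0.2]
finger_gap: 0.521
finger_force: 0.0
```

>>> carry_out --moves '[{"offset":[0,0,-15],"spin":0},{"offset":[0,0,-40],"spin":0},{"offset":[0,0,-40],"spin":0},{"offset":[0,0,-40],"spin":0},{"offset":[0,0,-15],"spin":0}]' --claw 0

```text
t: 7.03
ee_pos: [0.5826, 0.2747, 0.3704]
tcp_rot: [0.002, 3.136, 0.005]
contact_force: [-0.2, -0.6, 0.6]
finger_gap: 0.236
finger_force: 0.0
```

Run:
```python
from h import *
plan(.5,0,.3)
im,d=grab("top");s,_=grab("scene")
a=cv2.resize(im[110:260,120:480],(800,333),interpolation=cv2.INTER_CUBIC)
b=cv2.resize(s[80:240,100:370],(450,267),interpolation=cv2.INTER_CUBIC)
o=np.zeros((600,800,3),np.uint8);o[:333]=a;o[333:,:450]=b;cv2.imwrite("pics/d1.png",o)
for n in("top","scene"):
    c=load(n);V=c["V"];v,u=np.mgrid[0:384,0:512];d=c["d"].ravel();m=d>0
    P=(ray(c,np.c_[u.ravel(),v.ravel()])[m]*d[m][:,None]-V[:3,3])@V[:3,:3]
    def near(x,y,r,z0,z1): return P[(P[:,2]>z0)&(P[:,2]<z1)&(np.hypot(P[:,0]-x,P[:,1]-y)<r)]
    q=near(.613,-.056,.045,.071,.085);print("post",len(q),np.median(q[:,2]),cv2.minEnclosingCircle(q[:,:2].astype(np.float32)),q.mean(0))
    q=near(.582,-.233,.09,.0875,.097);print("plate",len(q),q.mean(0),cv2.minAreaRect(q[:,:2].astype(np.float32)))
    q=near(.582,.275,.08,.018,.04);print("clamp",len(q),q.mean(0),cv2.minAreaRect(q[:,:2].astype(np.float32)))
```

```text
t 7.0333 pos [0.5826 0.2747 0.3704] yaw 89.93 tilt z [ 0.0051  0.0032 -1.    ] F [-0.2  -0.63  0.63] | spin 0 then offset [  82.6 -275.    69.1]
post 14 0.07419319387569873 ((0.607343852519989, -0.050406381487846375), 0.02527732402086258) [ 0.60031826 -0.04231291  0.07444387]
plate 1901 [ 0.58415238 -0.23167693  0.09191791] ((0.5986056327819824, -0.23776423931121826), (0.10816190391778946, 0.13338004052639008), 82.77162170410156)
clamp 258 [0.56424214 0.25952318 0.02650585] ((0.5576096773147583, 0.25263768434524536), (0.06691718846559525, 0.07010501623153687), 0.25851044058799744)
post 38 0.07512091040324609 ((0.6207237243652344, -0.049353860318660736), 0.025774473324418068) [ 0.62701785 -0.03830854  0.07557513]
plate 1030 [ 0.5859362  -0.22822781  0.09193062] ((0.6004342436790466, -0.2321953922510147), (0.10170385241508484, 0.13506536185741425), 82.11591339111328)
clamp 708 [0.58520694 0.27476783 0.0279322 ] ((0.5820000171661377, 0.27890312671661377), (0.13094018399715424, 0.12048564851284027), 0.06030547618865967)
```

View pics/d1.png

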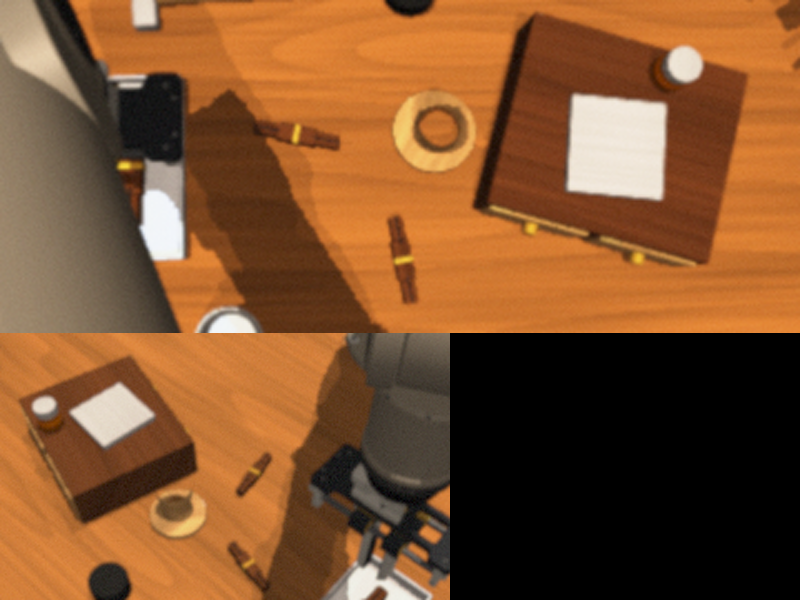

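The clamp lies in the tray. The post, at about (437,130), looks hollow from above, so I check the depth there.

Run:
```python
from h import *
c=load("top");x0,y0=120+437/2.222,110+130/2.222
u0,v0=int(x0),int(y0);np.set_printoptions(linewidth=250)
uv=[(u,v) for v in range(v0-20,v0+22,2) for u in range(u0-20,u0+22,2)]
print((at_d(c,uv)[:,2]*1000).round().astype(int).reshape(21,21))
cv2.imwrite("pics/d2.png",cv2.resize(c["im"][v0-26:v0+27,u0-26:u0+27],(636,636//1)[:2] if 0 else (590,590),interpolation=cv2.INTER_CUBIC));print(u0,v0)
```

```text
[[ -4   1   0  -1   0   0  -3  -2   1  -1   0   0   2   0   1   0   0  -1  -1   3  -1]
 [ -3   1  -3  -1   1   1   3   0  -1  -2   1   0   1   1   1  -2   2  -2   2  -1   2]
 [  1   1  -1   1  -3   1  14  11  12  13  10 984  15  11   0   2  -1   5   0   0  -4]
 [  0   3   2   1  10  10  12  12  13  12  13  13  11  11  10  11   2   2   1   2  -1]
 [984   2  -3   9  11  15  14  14  15  17  16  16  15  15  14  11  14   1   0  -1   1]
 [ -2   0  11   8  12  14  17  17  18  -2   0   0  18  15  15  13  14  10  -2   1   0]
 [  0   1   8  14  15  15  69  32   1   0  -3   0   0  -2  20  15  14  11  -3   0   1]
 [  1  10  13  13  17  13  29  -2   0   1   4   1   1   3   1  17  12  12   9  -1  -1]
 [  1   8  11  11  16  18  35   0  -1   2   0  -1  -4  -1   0  20  14  13   9  -4   0]
 [  1  11  12  12  13  23  76   0   0   2  -1   1   1  -2   0   1  17 984  13   0   0]
 [  1  10  14  15  13  23  70  -2   2  -5  -1   2   0   0   3   1  17 984  11  -1   0]
 [ -1  11  16  14  18  24  37  -3   0   0   3   1   2  -1  -2  36  15  13  14   2   0]
 [ -1  12  14  12  14  18  29  66  -2   0  -3  -2   1  -2   0  17  12  16  13   1  -1]
 [  0  13  13  12  14  17  23  29  65  80  -1   1   0   1  27  15  18  14  11   2  -1]
 [ -1   7   7  11  13  17  19  23  29  33  65  66  71  67  17  15  17  14  12   0   1]
 [  1  -1  11  12  15  17  17  18  17  18  22  18  16  18  13  16  13  10  -1  -1   0]
 [  0   2  -1   9  11  15  15  18  14  15  17 984  16  13  13  13  12   9   2   1   0]
 [ -5   0  -3   3   9  11  14  12  13  15  14  16  16  13  14  15  12  -2   2  -1   3]
 [ -2  -3  -1   0   2   9  12   9  12   9  13  13  15   9   9   0   0   4   2  -1   1]
 [ -2   2  -4   0  -2  -1   0   9   8  13  10  10  10   6   1  -2   3   1  -2  -1   1]
 [ -1  -2   1   1   0   2   0   1  -4   1  -2   0   1   1   3   1 984  -1   0  -2   3]]
316 168
```

View pics/d2.png

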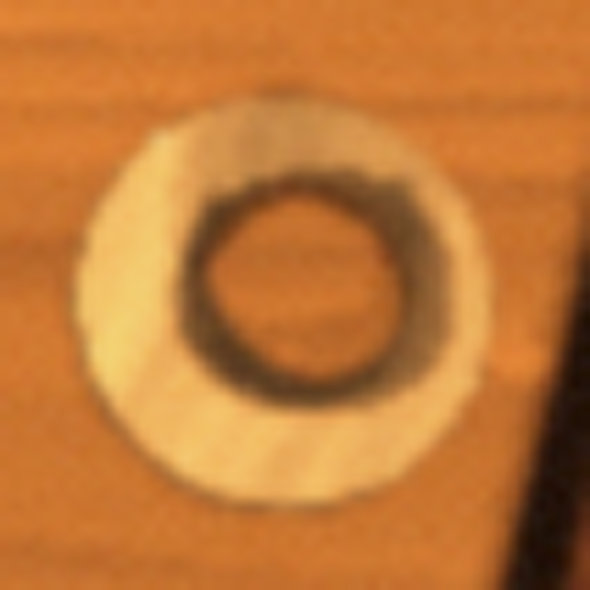

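Run:
```python
from h import *
c=load("top");f=lambda a:(np.array(a)+.5)/11.13-.5+[290,142]
print("foot",at_z(c,f([(284,300)]),.008),"rim",at_z(c,f([(315,275)]),.078))
# expected overlay for candidate centres; scene foot from depth
th=np.linspace(0,2*np.pi,60)
for n in("top","scene"):
    c=load(n);V=c["V"];v,u=np.mgrid[0:384,0:512];d=c["d"].ravel();m=d>0
    P=(ray(c,np.c_[u.ravel(),v.ravel()])[m]*d[m][:,None]-V[:3,3])@V[:3,:3]
    q=P[(P[:,2]>.006)&(P[:,2]<.013)&(np.hypot(P[:,0]-.612,P[:,1]+.055)<.06)]
    from scipy.optimize import least_squares
    r=least_squares(lambda p:np.maximum(np.hypot(q[:,0]-p[0],q[:,1]-p[1])-.046,0)*3+0*p[0],[.612,-.055]);
    e=cv2.fitEllipse(cv2.convexHull((q[:,:2]*1e4).astype(np.float32)))
    print(n,len(q),r.x,e)
```

```text
foot [[ 0.61699878 -0.05837973  0.008     ]] rim [[ 0.61065525 -0.05298042  0.078     ]]
top 346 [ 0.61643174 -0.05818778] ((6164.296875, -582.9236450195312), (906.5389404296875, 911.4892578125), 169.4371795654297)
scene 157 [ 0.61509801 -0.05694654] ((6149.27783203125, -566.4172973632812), (903.8187866210938, 927.9071044921875), 109.08438110351562)
```

>>> carry_out --moves '[{"offset":[0,0,-5],"spin":7},{"offset":[0,0,-5],"spin":7},{"offset":[0,0,-5],"spin":7},{"offset":[0,0,-5],"spin":7},{"offset":[0,0,0],"spin":7}]' --claw 54

```text
t: 7.55
ee_pos: [0.5817, 0.2746, 0.3844]
tcp_rot: [-0.955, -2.993, 0.0]
contact_force: [-0.0, -0.9, 0.6]
finger_gap: 0.473
finger_force: 0.0
```

>>> carry_out --moves '[{"offset":[0,0,0],"spin":7},{"offset":[0,0,0],"spin":7},{"offset":[0,0,0],"spin":7},{"offset":[0,0,0],"spin":7},{"offset":[0,0,0],"spin":7}]'

```text
t: 7.97
ee_pos: [0.5815, 0.2746, 0.3835]
tcp_rot: [-1.811, -2.567, 0.002]
contact_force: [-0.6, 0.3, 0.8]
finger_gap: 0.574
finger_force: 0.0
```

>>> carry_out --moves '[{"offset":[0,0,0],"spin":7},{"offset":[0,0,0],"spin":7},{"offset":[0,0,0],"spin":7},{"offset":[0,0,0],"spin":6},{"offset":[0,0,0],"spin":0}]'

```text
t: 8.38
ee_pos: [0.5814, 0.2748, 0.3835]
tcp_rot: [2.359, 2.074, -0.003]
contact_force: [-0.3, 1.0, -0.8]
finger_gap: 0.574
finger_force: 0.0
```

```bash
python3 -c "
from h import *
plan(.573,-.306,.385,-6.7);print(observe()['joints'].round(2))"
```

```text
t 8.3833 pos [0.5814 0.2748 0.3835] yaw -7.35 tilt z [-0.0011 -0.0014 -1.    ] F [-0.25  0.98 -0.84] | spin -0.65 then offset [-577.8   59.4   -0.7]
[-1.    0.45  0.62  1.73 -0.29  1.06 -0.41]
```

>>> carry_out --moves '[{"offset":[0,0,0],"spin":-0.6},{"offset":[-38,4,0],"spin":0},{"offset":[-38,4,0],"spin":0},{"offset":[-38,4,0],"spin":0},{"offset":[-38,4,0],"spin":0}]'

```text
t: 8.8
ee_pos: [0.5801, 0.1202, 0.3843]
tcp_rot: [2.337, 2.099, -0.001]
contact_force: [1.2, -0.5, 1.1]
finger_gap: 0.573
finger_force: 0.0
```

>>> carry_out --moves '[{"offset":[-38,4,0],"spin":0},{"offset":[-38,4,0],"spin":0},{"offset":[-38,4,0],"spin":0},{"offset":[-38,4,0],"spin":0},{"offset":[-38,4,0],"spin":0}]'

```text
t: 9.22
ee_pos: [0.5786, -0.0711, 0.3845]
tcp_rot: [-2.337, -2.099, -0.0]
contact_force: [0.6, -0.2, -0.1]
finger_gap: 0.573
finger_force: 0.0
```

>>> carry_out --moves '[{"offset":[-38,4,0],"spin":0},{"offset":[-38,4,0],"spin":0},{"offset":[-20,2,0],"spin":0},{"offset":[0,0,0],"spin":0},{"offset":[0,0,0],"spin":0}]'

```text
t: 9.63
ee_pos: [0.5778, -0.1672, 0.3844]
tcp_rot: [-2.342, -2.094, 0.001]
contact_force: [1.0, 0.4, -1.2]
finger_gap: 0.573
finger_force: 0.0
```

Run:
```python
from h import *
plan(.573,-.306,.385,-6.7)
im,d=grab("wrist");c=load("wrist")
o=cv2.resize(im,(768,576))
cv2.imwrite("pics/e1.png",o)
V=c["V"];v,u=np.mgrid[0:384,0:512];d=d.ravel();m=d>0
P=(ray(c,np.c_[u.ravel(),v.ravel()])[m]*d[m][:,None]-V[:3,3])@V[:3,:3]
q=P[(P[:,2]>.005)&(P[:,2]<.013)&(np.hypot(P[:,0]-.614,P[:,1]+.056)<.06)]
if len(q)>20: print("foot",len(q),cv2.fitEllipse(cv2.convexHull((q[:,:2]*1e3).astype(np.float32))))
q=P[(P[:,2]>.0865)&(P[:,2]<.097)&(np.hypot(P[:,0]-.582,P[:,1]+.233)<.08)]
print("plate",len(q),cv2.minAreaRect(q[:,:2].astype(np.float32)))
```

```text
t 9.6333 pos [ 0.5778 -0.1672  0.3844] yaw -6.39 tilt z [-4.e-04 -3.e-04 -1.e+00] F [ 1.04  0.38 -1.15] | spin 0.31 then offset [-138.4   11.4   -0.6]
foot 1641 ((615.0455322265625, -57.60310363769531), (90.95023345947266, 91.14705657958984), 71.40625)
plate 5910 ((0.5833052396774292, -0.22051939368247986), (0.07839438319206238, 0.10006866604089737), 83.44335174560547)
```

View pics/e1.png

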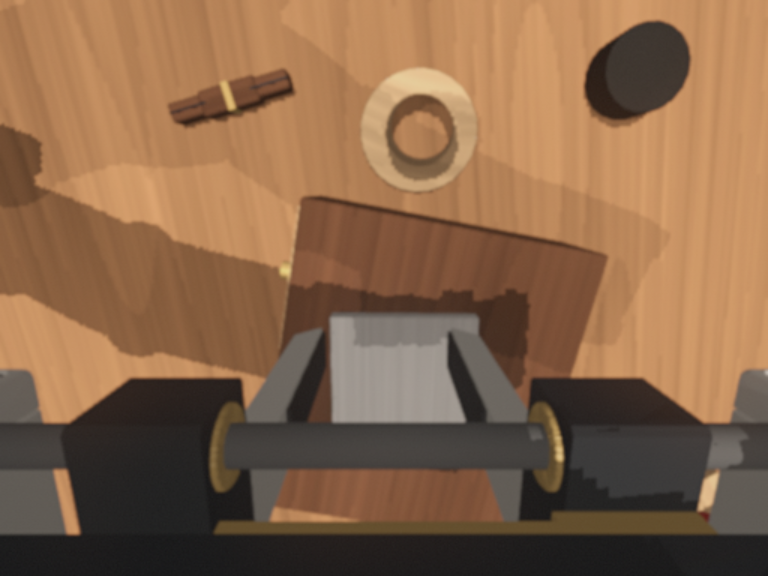

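The wrist view shows the post foot centred at (419,130), with the plate's front edge at about (405,318), square to the fingers. The post is at (0.615,-0.0576) and the plate centre at (0.582,-0.231), yaw 83.4°.

>>> carry_out --moves '[{"offset":[-35,2.6,0],"spin":0.3},{"offset":[-35,2.9,0],"spin":0},{"offset":[-35,2.9,0],"spin":0},{"offset":[-32,2.9,0],"spin":0},{"offset":[0,0,0],"spin":0}]'

```text
t: 10.1
ee_pos: [0.5723, -0.3078, 0.3848]
tcp_rot: [2.349, 2.083, -0.003]
contact_force: [0.3, 0.3, -0.0]
finger_gap: 0.58
finger_force: 0.0
```

>>> carry_out --moves '[{"offset":[0,0,30],"spin":0},{"offset":[0,0,35],"spin":0},{"offset":[0,0,20],"spin":0},{"offset":[0,0,8],"spin":0},{"offset":[0,0,0],"spin":0}]'

```text
t: 10.52
ee_pos: [0.5737, -0.3016, 0.2899]
tcp_rot: [-2.343, -2.088, 0.002]
contact_force: [-0.3, -0.3, -0.4]
finger_gap: 0.577
finger_force: 0.0
```

```bash
python3 -c "
from h import *
plan(.575,-.291,.282,-6.6)"
```

```text
t 10.5167 pos [ 0.5737 -0.3016  0.2899] yaw -6.58 tilt z [-0.0029  0.0013 -1.    ] F [-0.34 -0.26 -0.38] | spin 0.02 then offset [10.7  0.1  7.9]
```

>>> carry_out --moves '[{"offset":[0,0,4],"spin":0},{"offset":[0,0,3],"spin":0},{"offset":[0,0,0],"spin":0},{"offset":[0,0,0],"spin":0},{"offset":[0,0,0],"spin":0}]'

```text
t: 10.93
ee_pos: [0.5737, -0.3032, 0.2854]
tcp_rot: [2.348, 2.086, 0.001]
contact_force: [0.4, 0.1, 0.8]
finger_gap: 0.574
finger_force: 0.0
```

```bash
python3 -c "
from h import *
plan(.575,-.291,.282,-6.6)"
```

```text
t 10.9333 pos [ 0.5737 -0.3032  0.2854] yaw -6.74 tilt z [ 1.e-03 -3.e-04 -1.e+00] F [0.43 0.14 0.82] | spin -0.14 then offset [12.2 -0.1  3.4]
```

>>> carry_out --moves '[{"offset":[0,0,3.4],"spin":0},{"offset":[3,0,0],"spin":0},{"offset":[4,0,0],"spin":0},{"offset":[4,0,0],"spin":0},{"offset":[4,0,0],"spin":0}]'

```text
t: 11.35
ee_pos: [0.5753, -0.288, 0.2813]
tcp_rot: [2.348, 2.087, -0.001]
contact_force: [-0.1, -4.4, -2.2]
finger_gap: 0.575
finger_force: 1.7
```

>>> carry_out --moves '[{"offset":[5,0,0],"spin":0},{"offset":[5,0,0],"spin":0},{"offset":[5,0,0],"spin":0},{"offset":[5,0,0],"spin":0},{"offset":[5,0,0],"spin":0}]'

```text
t: 11.77
ee_pos: [0.5783, -0.2629, 0.2813]
tcp_rot: [2.348, 2.087, -0.0]
contact_force: [0.1, -4.2, -1.3]
finger_gap: 0.572
finger_force: 1.8
```

```bash
python3 -c "
from h import *
plan(.598,-.113,.282,-16.7)"
```

```text
t 11.7667 pos [ 0.5783 -0.2629  0.2813] yaw -6.74 tilt z [-1.e-04 -1.e-04 -1.e+00] F [ 0.09 -4.16 -1.27] | spin 9.96 then offset [149.2 -24.2  -0.7]
```

>>> carry_out --moves '[{"offset":[6,0,0],"spin":0.5},{"offset":[6,0,0],"spin":0.5},{"offset":[6,0,0],"spin":0.5},{"offset":[6,0,0],"spin":0.5},{"offset":[6,0,0],"spin":0.5}]'

```text
t: 12.18
ee_pos: [0.5823, -0.2331, 0.2813]
tcp_rot: [2.394, 2.034, -0.0]
contact_force: [-0.4, -4.4, -1.1]
finger_gap: 0.572
finger_force: 1.9
```

>>> carry_out --moves '[{"offset":[6,0,0],"spin":0.5},{"offset":[6,0,0],"spin":0.5},{"offset":[6,0,0],"spin":0.5},{"offset":[6,0,0],"spin":0.5},{"offset":[3,0,0],"spin":0.5}]'

```text
t: 12.6
ee_pos: [0.5873, -0.2062, 0.2813]
tcp_rot: [-2.437, -1.982, -0.0]
contact_force: [-2.0, -3.3, -1.1]
finger_gap: 0.573
finger_force: 1.9
```

```bash
cat > look.py <<'E'
from h import *
def meas(n,show=False):
    im,d=grab(n);c=load(n);V=c["V"];v,u=np.mgrid[0:384,0:512];d=d.ravel();m=d>0
    P=(ray(c,np.c_[u.ravel(),v.ravel()])[m]*d[m][:,None]-V[:3,3])@V[:3,:3]
    h=im.reshape(-1,3)[m].astype(int);sat=h.max(1)-h.min(1)
    q=P[(P[:,2]>.081)&(P[:,2]<.098)&(sat<30)&(np.hypot(P[:,0]-.6,P[:,1]+.13)<.16)]
    print(n,"plate",len(q),q.mean(0).round(4),cv2.minAreaRect(q[:,:2].astype(np.float32)))
    A=np.c_[q[:,:2],np.ones(len(q))];print(" tilt dz/dx,dz/dy",np.linalg.lstsq(A,q[:,2],rcond=None)[0][:2].round(4))
E
python3 - <<'E'
from look import *
plan(.6032,-.1144,.282,-11.7)
meas("top");meas("scene")
E
```

```text
t 12.6 pos [ 0.5873 -0.2062  0.2813] yaw -11.76 tilt z [-1.e-04  1.e-04 -1.e+00] F [-2.01 -3.33 -1.12] | spin -0.06 then offset [93.1 -3.  -0.7]
top plate 509 [ 0.5856 -0.1689  0.091 ] ((0.6040182113647461, -0.16353195905685425), (0.1327514350414276, 0.16304312646389008), 81.0896224975586)
 tilt dz/dx,dz/dy [-0.0153  0.0093]
scene plate 1114 [ 0.6034 -0.1447  0.0909] ((0.5941450595855713, -0.18482933938503265), (0.19148802757263184, 0.12444853782653809), 70.15512084960938)
 tilt dz/dx,dz/dy [-0.001   0.0059]
```

>>> carry_out --moves '[{"offset":[5,-0.2,0],"spin":0},{"offset":[5,-0.2,0],"spin":0},{"offset":[5,-0.2,0],"spin":0},{"offset":[5,-0.2,0],"spin":0},{"offset":[5,-0.2,0],"spin":0}]'

```text
t: 13.12
ee_pos: [0.5912, -0.1821, 0.2813]
tcp_rot: [2.437, 1.982, -0.0]
contact_force: [0.2, -5.5, 1.3]
finger_gap: 0.578
finger_force: 2.5
```

>>> carry_out --moves '[{"offset":[5,-0.2,0],"spin":0},{"offset":[5,-0.2,0],"spin":0},{"offset":[5,-0.2,0],"spin":0},{"offset":[5,-0.2,0],"spin":0},{"offset":[5,-0.2,0],"spin":0}]'

```text
t: 13.53
ee_pos: [0.5954, -0.1576, 0.2815]
tcp_rot: [2.437, 1.982, 0.0]
contact_force: [-0.8, -4.4, 0.4]
finger_gap: 0.571
finger_force: 2.0
```

>>> carry_out --moves '[{"offset":[5,-0.2,0],"spin":0},{"offset":[5,-0.2,0],"spin":0},{"offset":[4,-0.2,0],"spin":0},{"offset":[3,0,0],"spin":0},{"offset":[2,0,0],"spin":0}]'

```text
t: 13.95
ee_pos: [0.5985, -0.1383, 0.2811]
tcp_rot: [-2.436, -1.983, 0.0]
contact_force: [-0.1, -3.2, -2.7]
finger_gap: 0.575
finger_force: 1.5
```

Run:
```python
from look import *
plan(.6032,-.1144,.282,-11.7)
a,_=grab("scene");w,_=grab("wrist")
o=np.zeros((600,800,3),np.uint8);o[:300,:400]=cv2.resize(w,(400,300));o[:300,400:]=0
cr=cv2.resize(a[80:240,110:310],(400,320),interpolation=cv2.INTER_CUBIC);o[:320,400:]=cr
cv2.imwrite("pics/f1.png",o[:330])
meas("wrist")
```

```text
t 13.95 pos [ 0.5985 -0.1383  0.2811] yaw -11.72 tilt z [-5.e-04  3.e-04 -1.e+00] F [-0.1  -3.24 -2.73] | spin -0.02 then offset [24.4 -0.3 -0.9]
wrist plate 29099 [ 0.6108 -0.0775  0.0905] ((0.6064893007278442, -0.11622083187103271), (0.17201276123523712, 0.10716912150382996), 78.31739044189453)
 tilt dz/dx,dz/dy [-0.0067 -0.0198]
```

View pics/f1.png

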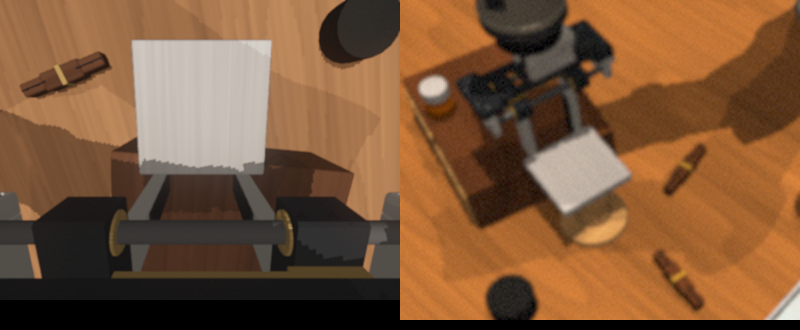

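The wrist view shows the plate square to the fingers, front edge at y≈40 and rear edge at y≈172. The scene crop shows it bridging the chest and the post. I measure its centre before the final push.

```bash
cat >> look.py <<'E'
def wplate():
    c=load("wrist");V=c["V"];v,u=np.mgrid[0:384,0:512];d=c["d"].ravel();m=d>0
    P=(ray(c,np.c_[u.ravel(),v.ravel()])[m]*d[m][:,None]-V[:3,3])@V[:3,:3]
    s=observe();M=R.from_rotvec(s["tcp_rot"]).as_matrix();T=(P-s["ee_pos"])@M*1000
    k=(P[:,2]>.076)&(P[:,2]<.099)&(T[:,0]>25)&(abs(T[:,1])<80)
    h=c["im"].reshape(-1,3)[m].astype(int);k&=(h.max(1)-h.min(1)<35)
    q=P[k];r=cv2.minAreaRect(q[:,:2].astype(np.float32));print(len(q),r)
    t=T[k];mid=abs(t[:,1]-np.median(t[:,1]))<30
    print("tool-frame x range",np.percentile(t[mid,0],[.3,99.7]),"y range",np.percentile(t[:,1],[.5,99.5]))
    A=np.c_[t[mid,:2],np.ones(mid.sum())];print("slopes",np.linalg.lstsq(A,t[mid,2],rcond=None)[0][:2],"z",q[:,2].mean())
    print("post in tool xy",((np.array([.615,-.0576,.09])-s["ee_pos"])@M*1000)[:2])
E
python3 -c "
from look import *
wplate()"
```

```text
25172 ((0.6014853119850159, -0.07041159272193909), (0.08435971289873123, 0.12154502421617508), 78.28069305419922)
tool-frame x range [ 25.17842725 108.96191523] y range [-49.50315095  48.55499441]
slopes [0.02243289 0.00244702] z 0.09037355779699763
post in tool xy [82.47420062 -0.40389654]
```

>>> carry_out --moves '[{"offset":[3,0,0],"spin":0},{"offset":[3,0,0],"spin":0},{"offset":[3,0,0],"spin":0},{"offset":[3,0,0],"spin":0},{"offset":[2,0,0],"spin":0}]'

```text
t: 14.52
ee_pos: [0.6015, -0.1249, 0.2812]
tcp_rot: [-2.437, -1.983, 0.0]
contact_force: [-0.7, -3.4, -1.7]
finger_gap: 0.574
finger_force: 1.4
```

>>> carry_out --moves '[{"offset":[2,0,0],"spin":0},{"offset":[2,0,0],"spin":0},{"offset":[2,0,0],"spin":0},{"offset":[2,0,0],"spin":0},{"offset":[1,0,0],"spin":0}]'

```text
t: 14.93
ee_pos: [0.6033, -0.1163, 0.2813]
tcp_rot: [2.437, 1.982, -0.0]
contact_force: [-0.3, -4.0, 0.3]
finger_gap: 0.572
finger_force: 1.9
```

```bash
python3 -c "
from look import *
plan(.6032,-.1144,.282,-11.7)
grab('wrist');wplate()"
```

```text
t 14.9333 pos [ 0.6033 -0.1163  0.2813] yaw -11.74 tilt z [ 0. -0. -1.] F [-0.29 -3.99  0.26] | spin -0.04 then offset [ 1.8 -0.5 -0.7]
24774 ((0.6164686679840088, -0.05037363991141319), (0.08407628536224365, 0.09991148859262466), 78.26370239257812)
tool-frame x range [ 25.42946201 108.62888358] y range [-49.36521763  48.58761533]
slopes [-0.00034911  0.0005567 ] z 0.089535890731604
post in tool xy [59.6688042  -0.47793806]
```

Level and within about 1 mm. One small nudge, then I back off and lift clear.

>>> carry_out --moves '[{"offset":[0.8,0,0],"spin":0},{"offset":[0,0,0],"spin":0},{"offset":[-5,0,0],"spin":0},{"offset":[-15,0,0],"spin":0},{"offset":[-15,0,0],"spin":0}]'

```text
t: 15.4
ee_pos: [0.5961, -0.1507, 0.2813]
tcp_rot: [-2.436, -1.984, -0.0]
contact_force: [-0.2, -0.0, 0.2]
finger_gap: 0.575
finger_force: 0.0
```

>>> carry_out --moves '[{"offset":[0,0,-30],"spin":0},{"offset":[0,0,-40],"spin":0},{"offset":[-30,0,-20],"spin":0},{"offset":[-40,0,0],"spin":0},{"offset":[-30,0,0],"spin":0}]'

```text
t: 15.82
ee_pos: [0.5746, -0.2517, 0.3733]
tcp_rot: [2.436, 1.98, 0.003]
contact_force: [-0.6, -0.4, -0.6]
finger_gap: 0.575
finger_force: 0.0
```

>>> carry_out --moves '[{"offset":[-30,0,0],"spin":0},{"offset":[-30,0,0],"spin":0},{"offset":[-20,0,0],"spin":0},{"offset":[0,0,0],"spin":0},{"offset":[0,0,0],"spin":0}]'

```text
t: 16.23
ee_pos: [0.5581, -0.3288, 0.3714]
tcp_rot: [2.441, 1.977, -0.001]
contact_force: [-0.6, 0.1, -0.1]
finger_gap: 0.575
finger_force: 0.0
```

Run:
```python
from look import *
plan(.6,-.1,.3)
t,_=grab("top");s,_=grab("scene")
for n in("top","scene"):
    c=load(n);V=c["V"];v,u=np.mgrid[0:384,0:512];d=c["d"].ravel();m=d>0
    P=(ray(c,np.c_[u.ravel(),v.ravel()])[m]*d[m][:,None]-V[:3,3])@V[:3,:3]
    h=c["im"].reshape(-1,3)[m].astype(int)
    q=P[(P[:,2]>.082)&(P[:,2]<.098)&(h.max(1)-h.min(1)<40)&(np.hypot(P[:,0]-.615,P[:,1]+.058)<.075)]
    A=np.c_[q[:,:2],np.ones(len(q))]
    print(n,len(q),q.mean(0).round(4),cv2.minAreaRect(q[:,:2].astype(np.float32)),np.linalg.lstsq(A,q[:,2],rcond=None)[0][:2].round(4))
o=np.zeros((600,800,3),np.uint8)
o[:300]=cv2.resize(t[100:265,60:500],(800,300),interpolation=cv2.INTER_CUBIC)
o[300:,:500]=cv2.resize(s[70:310,90:490],(500,300),interpolation=cv2.INTER_CUBIC)
cv2.imwrite("pics/g1.png",o)
```

```text
t 16.2333 pos [ 0.5581 -0.3288  0.3714] yaw -11.97 tilt z [-1.e-04 -4.e-04 -1.e+00] F [-0.63  0.12 -0.09] | spin 0 then offset [232.6  -6.4  71.3]
top 1902 [ 0.6147 -0.0575  0.0897] ((0.6158226132392883, -0.058257874101400375), (0.10078910738229752, 0.0990898609161377), 77.86833953857422) [ 0.003  -0.0004]
scene 1299 [ 0.6194 -0.0532  0.0903] ((0.6167572736740112, -0.056228768080472946), (0.10068060457706451, 0.10032675415277481), 78.7385025024414) [-0.0033  0.0044]
```

View pics/g1.png

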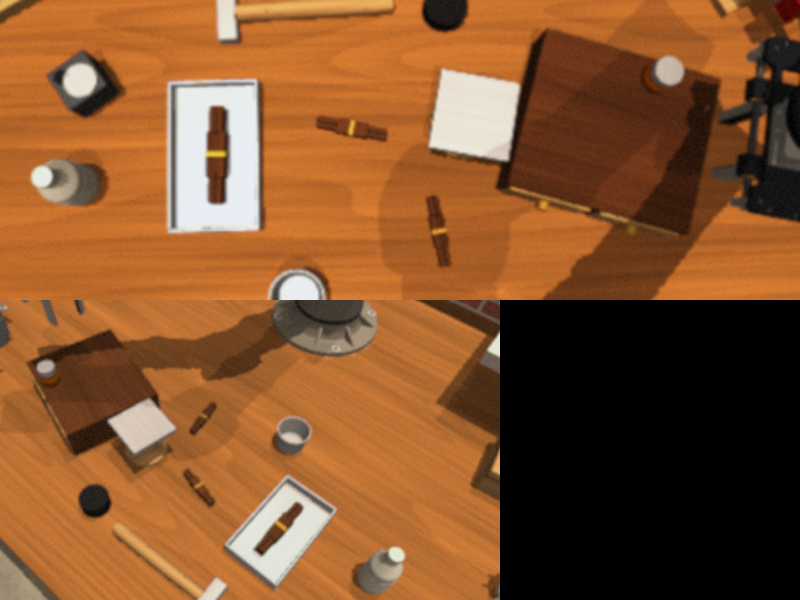

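The plate, at (475,115) in the top crop, is level and centred on the post within about 1–2 mm. It is clear of the chest, whose near edge is at about (520,110). The clamp lies in the tray at (216,155), and nothing else in view has moved.

```bash
python3 -c "
from bench import *
print(finish_job())"
```

```text
the job is handed in; nothing more can be done
None
```

The job is handed in at about 16 s: the clamp lies in the tray, and the plate rests level on the post alone, centred to within about 2 mm and clear of the chest.

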